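Settle a sprung mirror mount by pressing its corners to the marks

TASK

Settle the tilting mirror mount before raking-light photography: with the fingertips press the brass corner pad down until its pointer is level with the red marker on its scale, keep it there for about half a second and let the corner spring fully back, then do the same with the blue corner pad. Do not press a pointer well past its marker, touch the mirror, move the red markers, or shift or lift the mount, and leave the things around it alone.

Things in the scene. Friction and masses are not known exactly. Their poses are not given: they have to be found in the camera images.
- mirror_mount: Loose mirror mount, about 2 kg: aluminium base 190x190x12 mm; above it a grey tilt plate 165x165x8, level, mid-plane 75 mm over the table, on a fixed pivot at (+65,+65) mm and springs at (-65,+65) (brass pad) and (+65,-65) (blue pad). Origin: centre of the base's underside; z up, x within 0.45 rad of straight away from the robot, so the brass pad is near left, the blue one far right.
- mirror: Round mirror, 78 mm across, lying face up in the middle of the tilt plate; origin centre of its underside; its top is 6 mm above the plate's top and 8 mm below the pad tops. Not to be touched.
- brass_pad (a point): Centre of the flat top of the round brass pad (30 mm across, 14 mm high) on the plate's near left corner; 93 mm above the table at rest. Its scale post stands outside the plate, centre 45 mm from the pad's.
- blue_pad (a point): Centre of the flat top of the round blue pad (30 mm across, 14 mm high) on the plate's far right corner; 93 mm above the table at rest. Its scale post stands outside the plate, centre 61 mm from the pad's.
- brass_tilt (a joint): Angle (rad) the brass corner is pressed down: 0 level at rest, held up by its spring; 0.22 hard stop. The plate turns about the line through pivot and blue pad: the brass pad sinks 130 mm x sin(angle), its pointer 185 mm x sin(angle). Pressing at the pad takes about 4 N to start, about 13 N at the stop; it springs back by itself. Pressing one pad hardly moves the other.
- blue_tilt (a joint): The same for the blue corner, turning about the line through pivot and brass pad: 0 level at rest, 0.22 hard stop; the blue pad sinks 130 mm x sin(angle), its pointer 190 mm x sin(angle); same spring.
- brass_pointer (a point): Tip of the black pointer rod (4 mm thick) of the brass corner; it reaches from the corner towards the robot, then bends left in front of its white scale. 75 mm above the table at rest.
- blue_pointer (a point): Tip of the black pointer rod (4 mm thick) of the blue corner; it reaches to the right in front of its white scale. 75 mm above the table at rest.
- brass_mark (a point): Mark for the brass pointer: middle height of a red marker (10 mm high) on the outer edge of the white scale post (26 mm wide, top 96 mm over the table), a thin red line on the scale's face. Set anew each time, 12 to 26 mm below the resting pointer. Pointer at the mark: both at the same height (within half the marker's). Scale lines are 5 mm apart, the topmost at the resting pointer.
- blue_mark (a point): The same kind of red marker on the like scale post of the blue pointer, set separately, 12 to 26 mm below the resting pointer.
- loupe: Bystander: black eyepiece loupe, 40x40x28 mm; origin centre of its underside.
- eraser: Bystander: blue and white eraser, 24x53x13 mm; origin centre of its underside.
- linen_thread: Bystander: bobbin of linen thread, 33x33x42 mm; origin centre of its underside.
- tape_roll: Bystander: roll of cream tape lying flat, 57x57x13 mm; origin centre of its underside.
- bulldog_clip_0: Bystander: black spring clip standing, 26x32x48 mm; origin centre of its underside.
- label_pad: Bystander: pad of labels, 50x76x14 mm; origin centre of its underside.

How it is judged:
By the outcome, as a careful person would: the job done as asked, in the order asked, and still so for the second after the job is handed in, with the robot touching nothing.
It also fails if it takes over 61 s, if anything falls off the work surface, if the arm or the gripper's body presses on something with over 40 N, if the wrist force passes 120 N, or if a joint passes its speed limit or range.

ROBOT

A 6-joint arm with a two-finger parallel gripper is mounted at the origin on the work surface; the furniture and walls round the work are solid. World frame = base frame: x ahead of the robot, y to its left, z up, the work surface at z = 0. Lengths are in m, angles in rad, forces in N, time in s.
With the tool pointing down it reaches from about 0.35 to 0.85 m from the base axis. Payload 8.1 kg.
Tool frame: the origin (TCP) lies at the very end of the fingers, on their centre line; the grasp point (between the pads) lies 19 mm behind it; z points along the fingers, x is the direction in which the jaws open and shut, and the axes are right-handed (so a half turn about z gives the same grasp; the last joint's range is limited). The gripper opens to 85 mm and grips with 20 to 120 N. Pads are 22 mm wide; open, the fingers measure 114 mm over their backs; the gripper's body (76 mm by 85 mm) begins 54 mm behind the grasp point. The pads swing forward as they close: fully open they stand 13 mm farther back than shut.
Start: joints at [-1.275, 0.13, 1.488, -0, 1.523, -0.085], TCP at [0.223, -0.557, 0.231] pointing down, gripper open.
Joint ranges: [-2.96, 2.96], [-0.89, 2.26], [0.02, 2.5], [-1.34, 4.48], [0, 2.73], [-2.66, 2.66]. Speed limits (rad/s): [2.39, 2.39, 2.79, 3.14, 3.14, 3.14].

INTERFACE

Orientations are given as [roll, pitch, yaw] about the fixed x, y, z axes, in that order (R = Rz(yaw) Ry(pitch) Rx(roll)).
In Python, from bench import arm, imaging gives the robot as it stands.
- The arm moves only by the shell command python3 -m handwheel 'ROWS' [FORCE]. ROWS is JSON, a list of rows, each an object of numbers: "hand": the opening, from -1 (shut) to 1 (fully open); "dx", "dy", "dz": the shift along the tool's x, y, z in mm; "rx", "ry", "rz": the turn, a rotation vector about the tool's x, y, z in rad. In form: [{"hand": .., "dx": .., "dy": .., "dz": .., "rx": .., "ry": .., "rz": ..}, ...]. A call has 1 to 10 rows; each row shifts and turns the commanded pose from where the row before left it, along the tool's axes as they then stand; what a row does not reach is not made up. A row lasts 1/10 s, in which the tool goes at most 50 mm and 8.59 degrees, less where a joint would pass 70% of its speed; a pose out of reach is approached as far as the arm can. A call is refused whole if a number of a shift passes 50 or a number of a turn 0.15, either way. A call with a gripper value outside its range is refused whole. The fingers move at their own pace and stop on an object; FORCE is the grip in N (left out, the last holds). Time passes only in rows, so rows that do not move let the fingers close. It gives the time, the measured TCP pose, the force and the opening at its end, in the units of the state.
- arm.sense(): the state, without advancing time (a new reading comes with each control period).
- imaging.camera(name): name is "scene" or "top" or "wrist"; returns a dict with "pixels" (480x640x3 uint8, blue, green, red), "vfov" (degrees; the focal length in pixels is half the picture's height over the tangent of half this angle, whatever the lens; pixels are square), "cx", "cy" (the principal point, pixels), "world_to_cam" (4x4, takes a point from world to camera coordinates). Camera axes: x right, y up, looking along -z (the intrinsics and any distortion apply to the point x, -y, -z); pixel columns grow to the right and rows downward; lengths in m; the calibration is good to about 2 mm. A picture is of the moment at which its call begins. There is no depth.
- arm.job_done(): hands the job in, once; it reports no verdict.
Trained networks look in the newest picture that a camera, given by its name, has taken for a name from the list of things; names that differ only in an ending like _2 or _b are one class to them, and where a whole thing is asked for, a point or a joint stands for the part that bears it (a point fixed in the world has none). Each returns a list of dicts, best first, with "conf" (0 to 1); they miss things now and then, are a little off and sometimes report something else, mostly with a low value. They report only what shows in the picture. A call takes as long as a camera call.
- imaging.silhouettes(camera, target): "region" (480x640 bool, what is visible of it) and "point" ([column, row] in pixels, amid what is visible of it).
- imaging.tip_of(camera, target): "point" ([column, row] in pixels: a listed point, or the origin of a listed thing).
The state is a dict: "time": time; "q": joint angles; "dq": joint speeds; "tau": joint torques, N m; "position": TCP position; "orientation": TCP orientation; "wrist_force": force on the tool from outside, world axes, zero at the start; "wrist_torque": the same for the moment, N m; "finger_gap": finger opening in m.
Only numpy, scipy, OpenCV 4.12 (cv2) and the standard library are available. Lean on these libraries where they do the work, as an engineer would, in place of code of your own. Each camera call takes 0.05 s, during which the arm holds its last target. There are 200 camera calls.

## Working session

There is one attempt and no reset: what is moved stays moved. The work goes in short steps, Python scripts to look and compute and a shell command to move; the robot and the scene stay as the last step left them, time stands still between calls to the robot, and variables do not carry over. Pictures are saved under pics/ and viewed, about 8 in all and at most 12, crops included, and the job is handed in when it is done.

```bash
ls; mkdir -p pics
cat > h.py <<'E'
import numpy as np, cv2
from bench import arm, imaging
def ray(c,p):
    f=240/np.tan(np.radians(c["vfov"])/2); T=np.array(c["world_to_cam"])
    d=np.array([(p[0]-c["cx"])/f,-(p[1]-c["cy"])/f,-1]); R=T[:3,:3]
    return -R.T@T[:3,3], R.T@d
def atz(c,p,z):
    o,d=ray(c,p); return o+d*(z-o[2])/d[2]
def proj(c,P):
    f=240/np.tan(np.radians(c["vfov"])/2); T=np.array(c["world_to_cam"])
    q=T[:3,:3]@np.array(P)+T[:3,3]; return np.array([c["cx"]+f*q[0]/-q[2], c["cy"]-f*q[1]/-q[2]])
E
python3 - <<'E'
from h import *
print({k:np.round(v,3) for k,v in arm.sense().items()})
Z=dict(mirror_mount=0,mirror=.079,brass_pad=.093,blue_pad=.093,brass_pointer=.075,blue_pointer=.075,brass_mark=.057,blue_mark=.057)
for n in ["scene","top"]:
    c=imaging.camera(n); cv2.imwrite(f"pics/{n}0.png",c["pixels"]); print(n,[c[k] for k in c if k not in("pixels","world_to_cam")], ray(c,(320,240)))
    for t,z in Z.items():
        r=imaging.tip_of(n,t)
        if r: print(t,np.round(r[0]["conf"],2),np.round(r[0]["point"],1),np.round(atz(c,r[0]["point"],z),4))
E
```

```text
pics
{'time': np.float64(0.0), 'q': array([-1.275,  0.131,  1.489, -0.   ,  1.523, -0.085]), 'dq': array([-0.001,  0.001,  0.   , -0.002,  0.001,  0.   ]), 'tau': array([-1.0000e-03, -5.6940e+01, -5.0055e+01, -0.0000e+00,  1.4000e-02,
        0.0000e+00]), 'position': array([ 0.223, -0.556,  0.23 ]), 'orientation': array([-3.141e+00,  2.000e-03, -1.190e+00]), 'wrist_force': array([-1.062,  0.294, -0.158]), 'wrist_torque': array([ 0.   , -0.014,  0.018]), 'finger_gap': np.float64(0.085)}
scene [56.87405048004337, 327.8509470915904, 235.15160410683177] (array([0.07895438, 0.75663223, 0.67548139]), array([ 0.46889337, -0.64091652, -0.60811061]))
mirror_mount 0.79 [310.8 257.4] [0.5769 0.1127 0.    ]
mirror 0.95 [313.7 230.4] [0.5717 0.1076 0.079 ]
brass_pad 0.62 [326.5 253.8] [0.4893 0.1726 0.093 ]
blue_pad 0.97 [303.4 203.4] [0.6468 0.0495 0.093 ]
brass_pointer 0.71 [349.2 269.6] [0.4347 0.1683 0.075 ]
blue_pointer 0.79 [318.1 197.6] [ 0.6514 -0.0164  0.075 ]
brass_mark 0.49 [341.3 272. ] [0.4545 0.1669 0.057 ]
top [50.898040021183135, 325.43819828909886, 244.33051183668167] (array([0.43282136, 0.08958747, 1.24352468]), array([ 0.08342656,  0.01524093, -0.99649272]))
mirror_mount 0.91 [319.1 230.9] [0.5596 0.1107 0.    ]
mirror 0.62 [318.8 223.8] [0.5681 0.11   0.079 ]
brass_pad 0.7 [297.7 255.7] [0.4935 0.1583 0.093 ]
blue_pad 0.76 [342.6 191.9] [0.6401 0.0545 0.093 ]
brass_pointer 0.68 [290.9 278.9] [0.4408 0.1752 0.075 ]
blue_pointer 0.62 [368.6 187.2] [ 0.654 -0.007  0.075]
blue_mark 0.68 [342.  190.3] [0.6504 0.0548 0.057 ]
```

Run:
```python
import cv2,numpy as np
a=cv2.imread("pics/scene0.png")[150:330,240:440]; b=cv2.imread("pics/top0.png")[130:330,220:440]
a=cv2.resize(a,(400,360),interpolation=2);b=cv2.resize(b,(396,360),interpolation=2)
cv2.imwrite("pics/v1.png",np.hstack([a,b]))
```

```text
(no output)
```

View pics/v1.png

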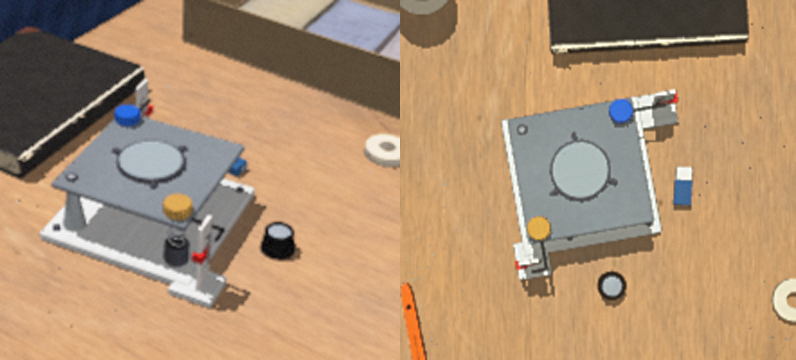

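View pics/scene0.png

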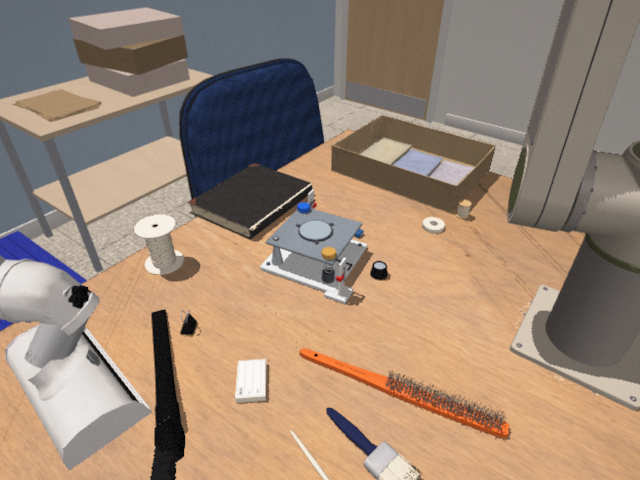

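The overview shows the mount rotated by about +0.14 rad. Brass is near left at scene (328,253) and blue is at the far right at (303,207). Both posts carry red markers, but they need a closer look.

```bash
cat > pose.py <<'E'
from h import *
from scipy.spatial.transform import Rotation as Ro
c=imaging.camera("wrist"); s=arm.sense(); R=Ro.from_euler("xyz",s["orientation"]).as_matrix()
T=np.array(c["world_to_cam"]); o=-T[:3,:3].T@T[:3,3]
print("cam in tool",R.T@(o-s["position"]),"view dir in tool",R.T@(T[:3,:3].T@[0,0,-1]),"up",R.T@(T[:3,:3].T@[0,1,0]),c["vfov"]); print(R)
E
python3 pose.py
```

```text
cam in tool [-0.00049245 -0.08239923 -0.14233551] view dir in tool [-6.83827450e-04  3.22345415e-01  9.46621870e-01] up [ 5.61574349e-04 -9.46621819e-01  3.22345803e-01] 69.75814268175827
[[ 3.71701435e-01 -9.28352327e-01  1.66191618e-05]
 [-9.28352326e-01 -3.71701435e-01 -3.47353967e-05]
 [ 3.84240527e-05 -2.51724073e-06 -9.99999999e-01]]
```

```bash
python3 -m handwheel '[{"hand":-1,"dx":-33,"dy":-30},{"hand":-1,"dx":-33,"dy":-30},{"hand":-1,"dx":-33,"dy":-30},{"hand":-1,"dx":-33,"dy":-30},{"hand":-1,"dx":-33,"dy":-30},{"hand":-1,"dx":-33,"dy":-30},{"hand":-1,"dx":-33,"dy":-30},{"hand":-1,"dx":-33,"dy":-30},{"hand":-1,"dx":-33,"dy":-30},{"hand":-1,"dx":-33,"dy":-30}]' 20
python3 -m handwheel '[{"hand":-1,"dx":-33,"dy":-30},{"hand":-1,"dx":-33,"dy":-30},{"hand":-1,"dx":-33,"dy":-30},{"hand":-1,"dx":-33,"dy":-30},{"hand":-1,"rz":-0.14},{"hand":-1,"rz":-0.14},{"hand":-1,"rz":-0.14},{"hand":-1,"rz":-0.14},{"hand":-1,"rz":-0.14},{"hand":-1,"rz":-0.14}]'
python3 -m handwheel '[{"hand":-1,"rz":-0.14},{"hand":-1,"rz":-0.14},{"hand":-1,"rz":-0.14},{"hand":-1,"rz":-0.14},{"hand":-1,"rz":-0.14},{"hand":-1,"rz":-0.14},{"hand":-1,"rz":-0.14},{"hand":-1,"rz":-0.14},{"hand":-1,"rz":-0.14},{"hand":-1,"rz":-0.14}]'
```

```text
validation failed for argument at $[0]...
validation failed for argument at $[0]...
validation failed for argument at $[0]...
```

```bash
python3 -m handwheel '[{"hand":-1,"dx":-33,"dy":-30,"dz":0,"rx":0,"ry":0,"rz":0}]' 20
```

```text
time: 1.05
position: [0.2369, -0.5173, 0.2299]
orientation: [3.14, 0.001, -1.193]
wrist_force: [1.5, 0.5, 0.7]
finger_gap: 0.0731
```

```bash
python3 -m handwheel '[{"hand":-1,"dx":-33,"dy":-30,"dz":0,"rx":0,"ry":0,"rz":0},{"hand":-1,"dx":-33,"dy":-30,"dz":0,"rx":0,"ry":0,"rz":0},{"hand":-1,"dx":-33,"dy":-30,"dz":0,"rx":0,"ry":0,"rz":0},{"hand":-1,"dx":-33,"dy":-30,"dz":0,"rx":0,"ry":0,"rz":0},{"hand":-1,"dx":-33,"dy":-30,"dz":0,"rx":0,"ry":0,"rz":0},{"hand":-1,"dx":-33,"dy":-30,"dz":0,"rx":0,"ry":0,"rz":0},{"hand":-1,"dx":-33,"dy":-30,"dz":0,"rx":0,"ry":0,"rz":0},{"hand":-1,"dx":-33,"dy":-30,"dz":0,"rx":0,"ry":0,"rz":0},{"hand":-1,"dx":-33,"dy":-30,"dz":0,"rx":0,"ry":0,"rz":0},{"hand":-1,"dx":-33,"dy":-30,"dz":0,"rx":0,"ry":0,"rz":0}]'
python3 -m handwheel '[{"hand":-1,"dx":-33,"dy":-30,"dz":0,"rx":0,"ry":0,"rz":0},{"hand":-1,"dx":-33,"dy":-30,"dz":0,"rx":0,"ry":0,"rz":0},{"hand":-1,"dx":-33,"dy":-30,"dz":0,"rx":0,"ry":0,"rz":0},{"hand":-1,"dx":0,"dy":0,"dz":0,"rx":0,"ry":0,"rz":-0.14},{"hand":-1,"dx":0,"dy":0,"dz":0,"rx":0,"ry":0,"rz":-0.14},{"hand":-1,"dx":0,"dy":0,"dz":0,"rx":0,"ry":0,"rz":-0.14},{"hand":-1,"dx":0,"dy":0,"dz":0,"rx":0,"ry":0,"rz":-0.14},{"hand":-1,"dx":0,"dy":0,"dz":0,"rx":0,"ry":0,"rz":-0.14},{"hand":-1,"dx":0,"dy":0,"dz":0,"rx":0,"ry":0,"rz":-0.14},{"hand":-1,"dx":0,"dy":0,"dz":0,"rx":0,"ry":0,"rz":-0.14}]'
python3 -m handwheel '[{"hand":-1,"dx":0,"dy":0,"dz":0,"rx":0,"ry":0,"rz":-0.14},{"hand":-1,"dx":0,"dy":0,"dz":0,"rx":0,"ry":0,"rz":-0.14},{"hand":-1,"dx":0,"dy":0,"dz":0,"rx":0,"ry":0,"rz":-0.14},{"hand":-1,"dx":0,"dy":0,"dz":0,"rx":0,"ry":0,"rz":-0.14},{"hand":-1,"dx":0,"dy":0,"dz":0,"rx":0,"ry":0,"rz":-0.14},{"hand":-1,"dx":0,"dy":0,"dz":0,"rx":0,"ry":0,"rz":-0.14},{"hand":-1,"dx":0,"dy":0,"dz":0,"rx":0,"ry":0,"rz":-0.14},{"hand":-1,"dx":0,"dy":0,"dz":0,"rx":0,"ry":0,"rz":-0.14},{"hand":-1,"dx":0,"dy":0,"dz":0,"rx":0,"ry":0,"rz":-0.14},{"hand":-1,"dx":0,"dy":0,"dz":0,"rx":0,"ry":0,"rz":-0.14}]'
```

```text
time: 2.05
position: [0.3948, -0.0957, 0.2317]
orientation: [-3.141, -0.001, -1.19]
wrist_force: [0.8, -0.4, 0.6]
finger_gap: 0.0
time: 3.05
position: [0.4413, 0.028, 0.2314]
orientation: [-3.142, -0.0, -0.204]
wrist_force: [-0.3, -0.6, -0.1]
finger_gap: 0.0
time: 4.05
position: [0.4412, 0.028, 0.2314]
orientation: [3.141, -0.0, 1.196]
wrist_force: [-0.0, 0.7, -0.3]
finger_gap: -0.0003
```

```bash
python3 -m handwheel '[{"hand":-1,"dx":0,"dy":0,"dz":0,"rx":0,"ry":0,"rz":-0.128},{"hand":-1,"dx":0,"dy":0,"dz":0,"rx":0,"ry":0,"rz":-0.128},{"hand":-1,"dx":0,"dy":0,"dz":0,"rx":0,"ry":0,"rz":-0.128},{"hand":-1,"dx":0,"dy":0,"dz":0,"rx":0,"ry":0,"rz":-0.128},{"hand":-1,"dx":33,"dy":-20,"dz":0,"rx":0,"ry":0,"rz":0},{"hand":-1,"dx":33,"dy":-20,"dz":0,"rx":0,"ry":0,"rz":0},{"hand":-1,"dx":0,"dy":0,"dz":0,"rx":-0.13,"ry":0,"rz":0},{"hand":-1,"dx":0,"dy":0,"dz":0,"rx":-0.13,"ry":0,"rz":0},{"hand":-1,"dx":0,"dy":0,"dz":0,"rx":-0.13,"ry":0,"rz":0},{"hand":-1,"dx":0,"dy":0,"dz":0,"rx":-0.13,"ry":0,"rz":0}]'
cat > w.py <<'E'
from h import *
import sys
c=imaging.camera("wrist"); cv2.imwrite(f"pics/{sys.argv[1]}.png",cv2.rotate(c["pixels"],cv2.ROTATE_180)); np.save("pics/"+sys.argv[1]+".npy",c["world_to_cam"])
print(arm.sense()["time"],c["cx"],c["cy"],c["vfov"])
Z=dict(mirror=.079,brass_pad=.093,blue_pad=.093,brass_pointer=.075,blue_pointer=.075,brass_mark=.057,blue_mark=.057)
for t,z in Z.items():
    r=imaging.tip_of("wrist",t)
    if r: print(t,np.round(r[0]["conf"],2),np.round([639-r[0]["point"][0],479-r[0]["point"][1]],1),np.round(atz(c,r[0]["point"],z),4))
E
python3 w.py w1
```

```text
time: 5.05
position: [0.4298, 0.0993, 0.226]
orientation: [2.663, 0.005, 1.699]
wrist_force: [0.8, -0.2, -0.2]
finger_gap: 0.0
5.1 318.7072551683048 242.3820759108842 69.75814268175827
mirror 0.55 [326.  213.4] [0.5702 0.1107 0.079 ]
brass_pad 0.62 [259.1 252.2] [0.4927 0.1615 0.093 ]
blue_pad 0.78 [377.  173.3] [0.6325 0.0591 0.093 ]
brass_pointer 0.76 [231.  321.3] [0.4321 0.1709 0.075 ]
blue_pointer 0.95 [427.6 182.4] [ 0.6488 -0.0034  0.075 ]
brass_mark 0.78 [233.6 315. ] [0.4491 0.1773 0.057 ]
blue_mark 0.55 [424.7 196.9] [ 0.6438 -0.0034  0.057 ]
```

View pics/w1.png

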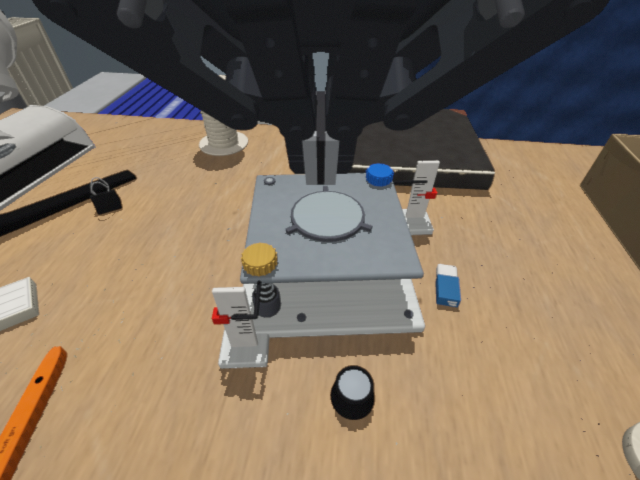

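Wrist view (turned upright): brass post is around (235,320) with its red marker at (222,316), and blue post is around (422,195) with its marker at (430,195). Next I zoom in on both.

Run:
```python
import cv2,numpy as np
i=cv2.imread("pics/w1.png")
a=cv2.resize(i[280:370,205:275],None,fx=6,fy=6,interpolation=cv2.INTER_CUBIC); b=cv2.resize(i[150:240,385:445],None,fx=6,fy=6,interpolation=cv2.INTER_CUBIC)
cv2.imwrite("pics/v2.png",np.hstack([a,b]))
h=i.astype(int); m=((h[...,2]>150)&(h[...,1]<70)&(h[...,0]<70)).astype(np.uint8)
n,l,s,ce=cv2.connectedComponentsWithStats(m); print([(x.tolist(),y.round(1).tolist()) for x,y in zip(s,ce) if 8<x[4]<2000])
```

```text
[([431, 188, 7, 6, 26], [433.9, 191.0]), ([212, 308, 8, 12, 56], [214.9, 314.2])]
```

View pics/v2.png

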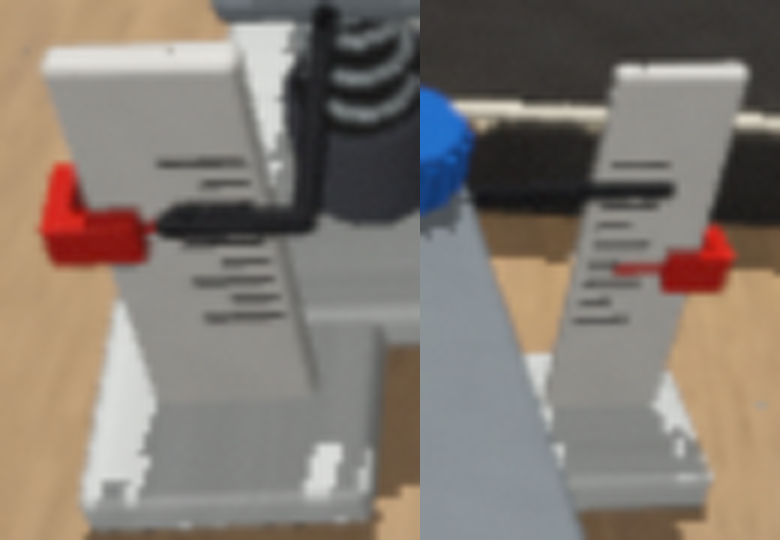

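```bash
python3 - <<'E'
from h import *
T=np.load("pics/w1.npy"); c=dict(vfov=69.75814268175827,cx=318.707,cy=242.382,world_to_cam=T)
n=np.array([np.cos(.14),np.sin(.14),0])
for nm,l0,r in [("brass",(238.3,307.2),(230,318)),("blue",(421.7,177.4),(421.7,194.8))]:
    l0=(639-l0[0],479-l0[1]); r=(639-r[0],479-r[1])
    P=atz(c,l0,.075); o,d=ray(c,r); Q=o+d*((P-o)@n)/(d@n); print(nm,P,Q,75-Q[2]*1000)
E
python3 -m handwheel '[{"hand":-1,"dx":0,"dy":0,"dz":0,"rx":0.13,"ry":0,"rz":0},{"hand":-1,"dx":0,"dy":0,"dz":0,"rx":0.13,"ry":0,"rz":0},{"hand":-1,"dx":0,"dy":0,"dz":0,"rx":0.13,"ry":0,"rz":0},{"hand":-1,"dx":0,"dy":0,"dz":0,"rx":0.13,"ry":0,"rz":0},{"hand":-1,"dx":0,"dy":0,"dz":0,"rx":0,"ry":0,"rz":0}]'
```

```text
brass [0.44578772 0.16907978 0.075     ] [0.44444608 0.17860026 0.05916568] 15.834317827712539
blue [0.6586792  0.00273801 0.075     ] [ 0.65945481 -0.00276584  0.04850228] 26.49772432746871
time: 5.95
position: [0.4321, 0.0994, 0.2283]
orientation: [-3.098, 0.005, 1.698]
wrist_force: [-0.7, 0.1, -1.7]
finger_gap: -0.0002
```

```bash
python3 -m handwheel '[{"hand":-1,"dx":0,"dy":0,"dz":0,"rx":-0.043,"ry":0,"rz":0},{"hand":-1,"dx":27,"dy":34.5,"dz":0,"rx":0,"ry":0,"rz":0},{"hand":-1,"dx":27,"dy":34.5,"dz":0,"rx":0,"ry":0,"rz":0},{"hand":-1,"dx":0,"dy":0,"dz":40,"rx":0,"ry":0,"rz":0},{"hand":-1,"dx":0,"dy":0,"dz":40,"rx":0,"ry":0,"rz":0},{"hand":-1,"dx":0,"dy":0,"dz":22,"rx":0,"ry":0,"rz":0},{"hand":-1,"dx":0,"dy":0,"dz":0,"rx":0,"ry":0,"rz":0},{"hand":-1,"dx":0,"dy":0,"dz":0,"rx":0,"ry":0,"rz":0}]'
python3 w.py w2
```

```text
time: 6.75
position: [0.4945, 0.1616, 0.1317]
orientation: [3.128, 0.005, 1.699]
wrist_force: [1.2, 0.7, -0.1]
finger_gap: 0.0001
6.8 318.7072551683048 242.3820759108842 69.75814268175827
mirror 0.84 [410.5 124.3] [0.5658 0.1092 0.079 ]
brass_pad 0.67 [316.5 206.7] [0.4907 0.1634 0.093 ]
blue_pad 0.3 [386.8 181.8] [0.5119 0.1245 0.093 ]
brass_pointer 0.87 [293.1 307.7] [0.4348 0.1696 0.075 ]
blue_pointer 0.6 [562.1  53. ] [ 0.649  -0.0029  0.075 ]
brass_mark 0.72 [288.5 292.8] [0.4459 0.1755 0.057 ]
blue_mark 0.5 [538.   70.4] [0.6494 0.0044 0.057 ]
```

View pics/w2.png

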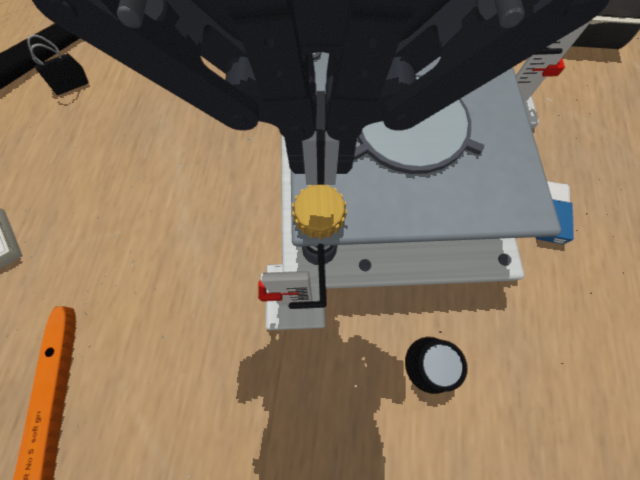

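The fingertips stand over the brass pad (pad at (319,210), pointer at (293,307)). I descend to just above it.

```bash
python3 -m handwheel '[{"hand":-1,"dx":0,"dy":-2,"dz":20,"rx":0.013,"ry":0,"rz":0},{"hand":-1,"dx":0,"dy":0,"dz":13,"rx":0,"ry":0,"rz":0},{"hand":-1,"dx":0,"dy":0,"dz":0,"rx":0,"ry":0,"rz":0},{"hand":-1,"dx":0,"dy":0,"dz":0,"rx":0,"ry":0,"rz":0}]'
python3 -m handwheel '[{"hand":-1,"dx":0,"dy":0,"dz":4,"rx":0,"ry":0,"rz":0},{"hand":-1,"dx":0,"dy":0,"dz":4,"rx":0,"ry":0,"rz":0},{"hand":-1,"dx":0,"dy":0,"dz":0,"rx":0,"ry":0,"rz":0}]'
```

```text
time: 7.55
position: [0.4916, 0.161, 0.0958]
orientation: [-3.138, 0.006, 1.699]
wrist_force: [-0.7, 0.7, 0.5]
finger_gap: 0.0002
time: 7.85
position: [0.4928, 0.1613, 0.0892]
orientation: [-3.141, 0.005, 1.699]
wrist_force: [-1.7, -0.1, 3.6]
finger_gap: -0.0002
```

```bash
python3 -m handwheel '[{"hand":-1,"dx":0,"dy":0,"dz":3,"rx":0,"ry":0,"rz":0},{"hand":-1,"dx":0,"dy":0,"dz":0,"rx":0,"ry":0,"rz":0}]'
python3 - <<'E'
from h import *
c=imaging.camera("wrist"); cv2.imwrite("pics/w3.png",cv2.rotate(c["pixels"],1)); np.save("pics/w3.npy",c["world_to_cam"])
i=cv2.imread("pics/w3.png"); cv2.imwrite("pics/v3.png",cv2.resize(i[180:340,230:390],None,fx=4,fy=4,interpolation=2)[:600])
print(arm.sense()["position"],arm.sense()["wrist_force"])
for z in (.053,.056,.059,.062,.065,.068,.071,.075): print(z,639-proj(c,[.4348,.1696,z])[0],479-proj(c,[.4348,.1696,z])[1])
E
```

```text
time: 8.05
position: [0.4927, 0.1613, 0.0864]
orientation: [-3.141, 0.005, 1.699]
wrist_force: [-2.0, 0.2, 5.0]
finger_gap: 0.0
[0.4927413  0.16127415 0.0865517 ] [-1.64193746  0.36449787  5.36974905]
0.053 289.8539628850447 296.9047426557086
0.056 289.382540846587 295.97226485187497
0.059 288.8953169923459 295.0085308884299
0.062 288.39148327701685 294.0119424431709
0.065 287.87017560605784 292.98079032790736
0.068 287.3304688901816 291.9132447061943
0.071 286.77137156680067 290.80734425669226
0.075 285.9938948058496 289.26948695804924
```

View pics/v3.png

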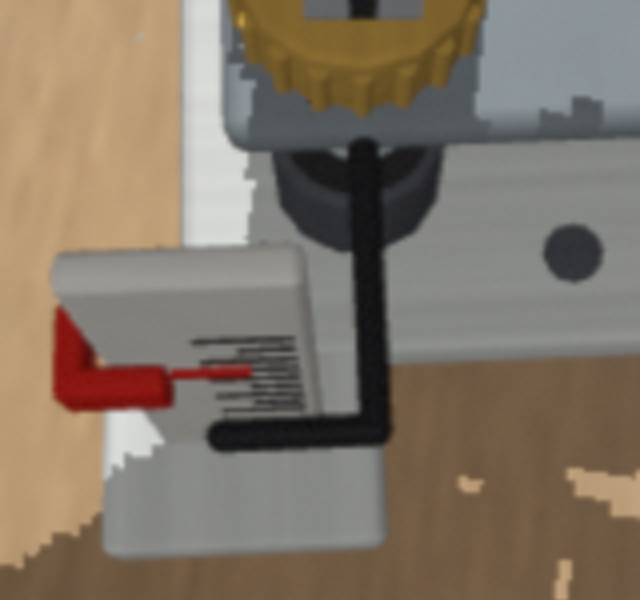

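```bash
python3 -m handwheel '[{"hand":-1,"dx":0,"dy":0,"dz":2,"rx":0,"ry":0,"rz":0},{"hand":-1,"dx":0,"dy":0,"dz":2,"rx":0,"ry":0,"rz":0},{"hand":-1,"dx":0,"dy":0,"dz":0,"rx":0,"ry":0,"rz":0}]'
python3 - <<'E'
from h import *
c=imaging.camera("scene"); cv2.imwrite("pics/scene1.png",c["pixels"])
for t in ("brass_pointer","brass_mark","brass_pad"): print(t,[np.round(x["point"],1) for x in imaging.tip_of("scene",t)][:1])
for P in ([.4365,.1695,.075],[.4365,.1695,.059]): print(proj(c,P))
f=lambda n:cv2.resize(cv2.imread(n)[235:310,315:365],None,fx=8,fy=8,interpolation=cv2.INTER_CUBIC)
cv2.imwrite("pics/v4.png",np.hstack([f("pics/scene0.png"),f("pics/scene1.png")])); print(arm.sense()["position"],arm.sense()["wrist_force"])
E
```

```text
time: 8.4
position: [0.4925, 0.1612, 0.0824]
orientation: [-3.14, 0.005, 1.699]
wrist_force: [-3.7, -1.4, 7.7]
finger_gap: -0.0
brass_pointer [array([348.1, 273.6])]
brass_mark [array([345.8, 276.1])]
brass_pad [array([328.1, 257.4])]
[348.14321356 269.57779986]
[347.81011726 275.39780469]
[0.49251896 0.16125601 0.08265378] [-3.16774141 -0.46688162  7.64528573]
```

View pics/v4.png

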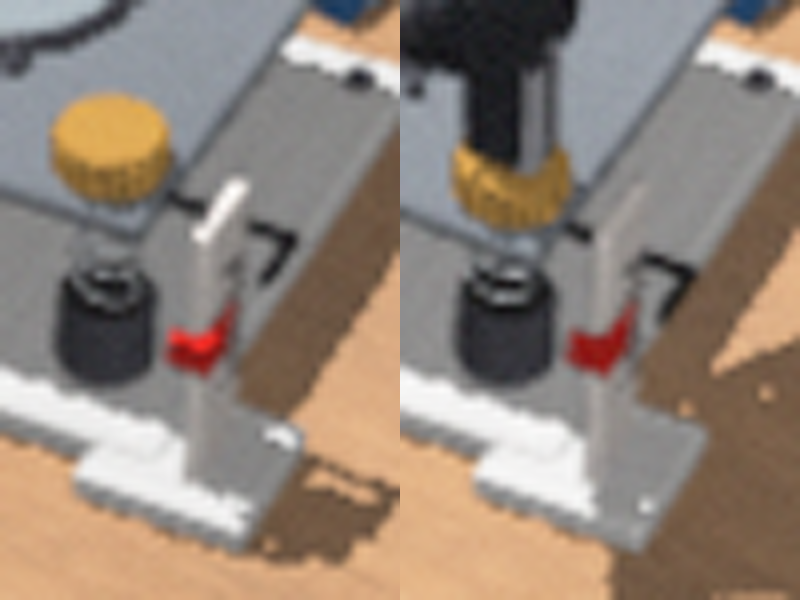

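Pressed view: the pointer elbow has gone down about 4.5 px (12.5–13.5 mm), and the mark is at 16 mm. I go 1.8 mm further at the TCP and hold.

```bash
python3 -m handwheel '[{"hand":-1,"dx":0,"dy":0,"dz":1.8,"rx":0,"ry":0,"rz":0},{"hand":-1,"dx":0,"dy":0,"dz":0,"rx":0,"ry":0,"rz":0}]'
python3 - <<'E'
from h import *
c=imaging.camera("scene"); cv2.imwrite("pics/scene2.png",c["pixels"]); print(arm.sense()["position"],arm.sense()["wrist_force"])
a=[cv2.cvtColor(cv2.imread(f"pics/scene{k}.png"),6) for k in (0,1,2)]
u=lambda g:cv2.resize(g,None,fx=4,fy=4,interpolation=cv2.INTER_CUBIC)
# pointer elbow+tip template from pressed image 1, dark threshold against base
for (y0,y1,x0,x1) in [(262,272,345,354),(262,276,345,354)]:
    t=u(a[0][y0:y1,x0:x1])
    for k in (0,1,2):
        r=cv2.matchTemplate(u(a[k][y0-6:y1+12,x0-5:x1+5]),t,cv2.TM_CCOEFF_NORMED); _,v,_,p=cv2.minMaxLoc(r); print(k,v,(p[0]/4-5,p[1]/4-6))
E
```

```text
time: 8.8
position: [0.4925, 0.1612, 0.0807]
orientation: [-3.14, 0.005, 1.699]
wrist_force: [-4.0, -0.3, 7.3]
finger_gap: -0.0
[0.49245387 0.16121351 0.08079684] [-4.07579024  0.07516754  6.36703346]
0 0.998222827911377 (0.0, 0.0)
1 0.8471947312355042 (0.0, 4.25)
2 0.8577016592025757 (-0.25, 5.25)
0 0.9977742433547974 (0.0, 0.0)
1 0.7991175651550293 (0.0, 4.25)
2 0.7737924456596375 (-0.25, 5.0)
```

```bash
python3 -m handwheel '[{"hand":-1,"dx":0,"dy":0,"dz":1,"rx":0,"ry":0,"rz":0},{"hand":-1,"dx":0,"dy":0,"dz":0,"rx":0,"ry":0,"rz":0},{"hand":-1,"dx":0,"dy":0,"dz":0,"rx":0,"ry":0,"rz":0},{"hand":-1,"dx":0,"dy":0,"dz":0,"rx":0,"ry":0,"rz":0}]'
python3 - <<'E'
from h import *
c=imaging.camera("scene"); cv2.imwrite("pics/scene3.png",c["pixels"]); print(arm.sense()["position"],arm.sense()["wrist_force"])
a=[cv2.cvtColor(cv2.imread(f"pics/scene{k}.png"),6) for k in (0,1,2,3)]
u=lambda g:cv2.resize(g,None,fx=8,fy=8,interpolation=cv2.INTER_CUBIC)
y0,y1,x0,x1=262,272,345,354
for s in (0,1):
  o=[0,4.3][s]; yy=int(o)*s
  t=u(a[s][y0+yy:y1+yy,x0:x1])
  for k in (0,1,2,3):
    r=cv2.matchTemplate(u(a[k][y0-6:y1+12,x0-5:x1+5]),t,cv2.TM_CCOEFF_NORMED); _,v,_,p=cv2.minMaxLoc(r); print(s,k,round(v,2),p[1]/8-6-yy)
# static foot check for mount shift
t=u(a[0][280:308,325:345]); r=cv2.matchTemplate(u(a[3][276:312,321:349]),t,5); print(cv2.minMaxLoc(r)[1::2])
E
python3 -m handwheel '[{"hand":-1,"dx":0,"dy":0,"dz":0,"rx":0,"ry":0,"rz":0},{"hand":-1,"dx":0,"dy":0,"dz":0,"rx":0,"ry":0,"rz":0}]'
```

```text
time: 9.25
position: [0.4925, 0.1612, 0.0799]
orientation: [-3.14, 0.005, 1.699]
wrist_force: [-3.9, -0.3, 7.6]
finger_gap: 0.0004
[0.49242551 0.16121209 0.07989521] [-3.97231482 -1.59464409  6.66198096]
0 0 1.0 0.0
0 1 0.85 4.375
0 2 0.86 5.125
0 3 0.83 5.625
1 0 0.86 -4.375
1 1 1.0 0.0
1 2 0.98 0.75
1 3 0.97 1.125
(0.8898362517356873, (29, 31))
time: 9.5
position: [0.4924, 0.1612, 0.0799]
orientation: [-3.14, 0.005, 1.699]
wrist_force: [-3.4, -0.5, 7.0]
finger_gap: -0.0002
```

```bash
python3 -m handwheel '[{"hand":-1,"dx":0,"dy":0,"dz":-6,"rx":0,"ry":0,"rz":0},{"hand":-1,"dx":0,"dy":0,"dz":-10,"rx":0,"ry":0,"rz":0},{"hand":-1,"dx":0,"dy":0,"dz":-30,"rx":0,"ry":0,"rz":0},{"hand":-1,"dx":0,"dy":0,"dz":-40,"rx":0,"ry":0,"rz":0},{"hand":-1,"dx":0,"dy":0,"dz":0,"rx":0,"ry":0,"rz":0},{"hand":-1,"dx":0,"dy":0,"dz":0,"rx":0,"ry":0,"rz":0},{"hand":-1,"dx":0,"dy":0,"dz":0,"rx":0,"ry":0,"rz":0}]'
python3 - <<'E'
from h import *
c=imaging.camera("scene"); cv2.imwrite("pics/scene4.png",c["pixels"])
a=[cv2.cvtColor(cv2.imread(f"pics/scene{k}.png"),6) for k in (0,4)]
u=lambda g:cv2.resize(g,None,fx=8,fy=8,interpolation=cv2.INTER_CUBIC)
for nm,(y0,y1,x0,x1) in dict(pointer=(262,272,345,354),foot=(280,308,325,345),redB=(268,285,335,346),bluepost=(188,215,305,320),loupe=(258,282,368,390),base=(250,280,262,275)).items():
    r=cv2.matchTemplate(u(a[1][y0-5:y1+5,x0-5:x1+5]),u(a[0][y0:y1,x0:x1]),5); _,v,_,p=cv2.minMaxLoc(r); print(nm,round(v,3),p[0]/8-5,p[1]/8-5)
for t in ("blue_pad","mirror"):
    r=imaging.tip_of("scene",t); print(t,r and (r[0]["conf"],atz(c,r[0]["point"],.093 if t!="mirror" else .079)))
E
```

```text
time: 10.2
position: [0.4919, 0.1615, 0.1644]
orientation: [-3.139, 0.006, 1.699]
wrist_force: [-0.2, -1.1, -1.0]
finger_gap: 0.0001
pointer 0.995 0.0 0.0
foot 0.999 0.0 0.0
redB 0.996 0.0 0.0
bluepost 0.512 -0.625 0.25
loupe 0.999 0.0 0.0
base 0.999 0.0 0.0
blue_pad (0.9, array([0.64777938, 0.05295698, 0.093     ]))
mirror (0.79, array([0.58223135, 0.09599614, 0.079     ]))
```

Brass is fully back: pointer, foot, marker and base show 0.0 px change. Next is the blue pad.

```bash
python3 -m handwheel '[{"hand":-1,"dx":-25,"dy":26.4,"dz":0,"rx":0,"ry":0,"rz":0},{"hand":-1,"dx":-25,"dy":26.4,"dz":0,"rx":0,"ry":0,"rz":0},{"hand":-1,"dx":-25,"dy":26.4,"dz":0,"rx":0,"ry":0,"rz":0},{"hand":-1,"dx":-25,"dy":26.4,"dz":0,"rx":0,"ry":0,"rz":0},{"hand":-1,"dx":-25,"dy":26.4,"dz":0,"rx":0,"ry":0,"rz":0},{"hand":-1,"dx":0,"dy":0,"dz":20,"rx":0,"ry":0,"rz":0},{"hand":-1,"dx":0,"dy":0,"dz":20,"rx":0,"ry":0,"rz":0},{"hand":-1,"dx":0,"dy":0,"dz":0,"rx":0,"ry":0,"rz":0},{"hand":-1,"dx":0,"dy":0,"dz":0,"rx":0,"ry":0,"rz":0}]'
python3 w.py w5
python3 - <<'E'
import cv2,numpy as np
i=cv2.imread("pics/w5.png"); cv2.imwrite("pics/v5.png",cv2.resize(i[150:350,250:516],None,fx=3,fy=3,interpolation=2))
E
```

```text
time: 11.25
position: [0.6385, 0.0543, 0.1247]
orientation: [-3.138, 0.005, 1.699]
wrist_force: [1.1, -0.2, 0.9]
finger_gap: 0.0
11.3 318.7072551683048 242.3820759108842 69.75814268175827
mirror 0.63 [200.3 313.8] [0.5671 0.1101 0.079 ]
brass_pad 0.83 [ 30.1 470.3] [0.4918 0.1626 0.093 ]
blue_pad 0.91 [317.8 187.7] [0.6425 0.0565 0.093 ]
blue_pointer 0.59 [416.9 200.8] [ 0.6505 -0.0036  0.075 ]
blue_mark 0.68 [405.3 201.1] [ 6.582e-01 -4.000e-04  5.700e-02]
```

View pics/v5.png

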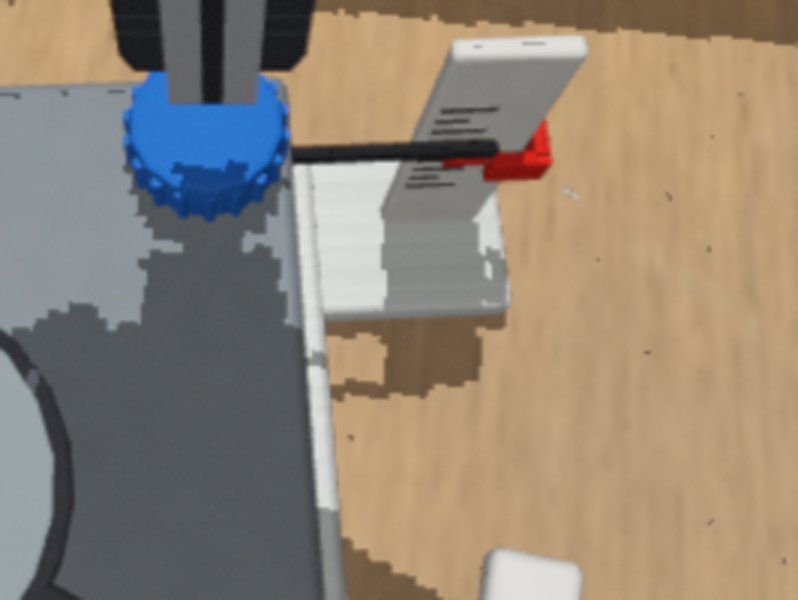

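Fingers are centred over the blue pad. The red line is seen at crop (460,160), just under the pointer.

```bash
python3 -m handwheel '[{"hand":-1,"dx":0,"dy":1,"dz":18,"rx":0,"ry":0,"rz":0},{"hand":-1,"dx":0,"dy":0,"dz":11,"rx":0,"ry":0,"rz":0},{"hand":-1,"dx":0,"dy":0,"dz":0,"rx":0,"ry":0,"rz":0},{"hand":-1,"dx":0,"dy":0,"dz":0,"rx":0,"ry":0,"rz":0}]'
python3 - <<'E'
from h import *
for n in ("wrist","scene"):
    c=imaging.camera(n); cv2.imwrite(f"pics/{n}_rest.png",c["pixels"])
E
python3 -m handwheel '[{"hand":-1,"dx":0,"dy":0,"dz":4,"rx":0,"ry":0,"rz":0},{"hand":-1,"dx":0,"dy":0,"dz":4,"rx":0,"ry":0,"rz":0},{"hand":-1,"dx":0,"dy":0,"dz":4,"rx":0,"ry":0,"rz":0},{"hand":-1,"dx":0,"dy":0,"dz":4,"rx":0,"ry":0,"rz":0},{"hand":-1,"dx":0,"dy":0,"dz":2,"rx":0,"ry":0,"rz":0},{"hand":-1,"dx":0,"dy":0,"dz":0,"rx":0,"ry":0,"rz":0}]'
cat > m.py <<'E'
from h import *
import sys
k=sys.argv[1]; u=lambda g:cv2.resize(g,None,fx=8,fy=8,interpolation=cv2.INTER_CUBIC)
for n in ("wrist","scene"):
    c=imaging.camera(n); im=c["pixels"]; cv2.imwrite(f"pics/{n}_{k}.png",im); r=cv2.imread(f"pics/{n}_rest.png")
    if n=="wrist": A,B=cv2.rotate(r,1)[150:250,370:470],cv2.rotate(im,1)[150:250,370:470]
    else: C,D=r[180:224,285:335],im[180:224,285:335]
    for z in (.075,.055,.049): p=proj(c,[.6515,-.003,z]); print(n,z,np.round([639-p[0],479-p[1]] if n=="wrist" else p,1))
f=lambda a:cv2.resize(a,(400,300 if a.shape[0]<60 else 400),interpolation=2)
cv2.imwrite(f"pics/v_{k}.png",cv2.resize(np.vstack([np.hstack([f(A),f(B)]),np.hstack([f(C),f(D)])]),(680,595),interpolation=3))
print(arm.sense()["position"],arm.sense()["wrist_force"])
E
python3 m.py p1
```

```text
time: 12.05
position: [0.6399, 0.0543, 0.0964]
orientation: [-3.139, 0.005, 1.699]
wrist_force: [0.5, 0.5, -0.0]
finger_gap: -0.0001
time: 12.75
position: [0.6413, 0.0533, 0.0795]
orientation: [3.141, 0.007, 1.699]
wrist_force: [0.2, -3.4, 6.7]
finger_gap: 0.0002
wrist 0.075 [438.6 165.2]
wrist 0.055 [426.3 184.4]
wrist 0.049 [423.1 189.4]
scene 0.075 [314.9 199.8]
scene 0.055 [314.9 206.5]
scene 0.049 [314.9 208.4]
[0.64150079 0.05338749 0.0798746 ] [ 0.747663   -2.73899148  6.1466829 ]
```

View pics/v_p1.png

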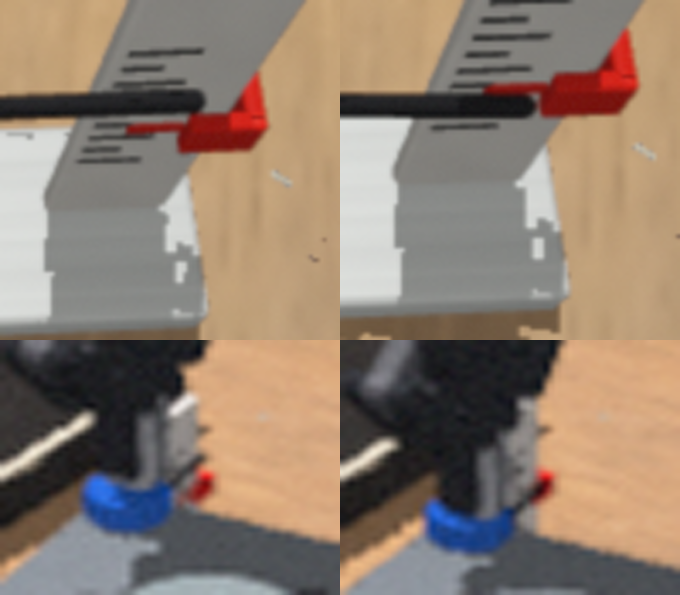

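```bash
cat > z.py <<'E'
from h import *
import sys
# pointer rod centre rows (upright wrist image) at rest and now; TCP at rest
px,py=map(float,sys.argv[1:3]); c=imaging.camera("wrist"); s=np.array(arm.sense()["position"])
c0=dict(c); T=np.array(c["world_to_cam"]).copy(); dp=np.array([.6399,.0543,.0964])-s; T[:3,3]-=T[:3,:3]@dp; c0["world_to_cam"]=T
P=atz(c0,(639-430,479-179.7),.075); print(P)
for d in (16,18,20,22,24,26,28):
    a=np.arcsin(d/190); t=P-[0,0,d/1000]; t=t+190e-3*(1-np.cos(a))*np.array([-.13,.99,0]); q=proj(c,t); print(d,np.round([639-q[0],479-q[1]],1))
E
python3 z.py 0 0
```

```text
[ 0.65140901 -0.00302362  0.075     ]
16 [427.2 181.7]
18 [425.8 183.5]
20 [424.3 185.2]
22 [422.8 186.9]
24 [421.3 188.6]
26 [419.8 190.2]
28 [418.3 191.8]
```

Pressed view: pointer tip at (427,181), about 15.5 mm down; the mark is at 26 mm. I go about 6 mm further.

```bash
python3 -m handwheel '[{"hand":-1,"dx":0,"dy":0,"dz":3,"rx":0,"ry":0,"rz":0},{"hand":-1,"dx":0,"dy":0,"dz":3,"rx":0,"ry":0,"rz":0},{"hand":-1,"dx":0,"dy":0,"dz":0,"rx":0,"ry":0,"rz":0}]'
python3 m.py p2; python3 z.py 0 0
```

```text
time: 13.2
position: [0.6414, 0.0533, 0.0738]
orientation: [3.141, 0.007, 1.699]
wrist_force: [0.9, -3.9, 8.4]
finger_gap: 0.0001
wrist 0.075 [442.5 159.2]
wrist 0.055 [429.5 179.6]
wrist 0.049 [426.1 184.9]
scene 0.075 [314.9 199.8]
scene 0.055 [314.9 206.5]
scene 0.049 [314.9 208.4]
[0.64173474 0.05330088 0.07419616] [ 0.34599847 -4.14695548  7.76251127]
[ 0.65139809 -0.00301601  0.075     ]
16 [430.4 176.9]
18 [428.9 178.8]
20 [427.3 180.6]
22 [425.8 182.4]
24 [424.2 184.2]
26 [422.6 185.9]
28 [421.1 187.6]
```

View pics/v_p2.png

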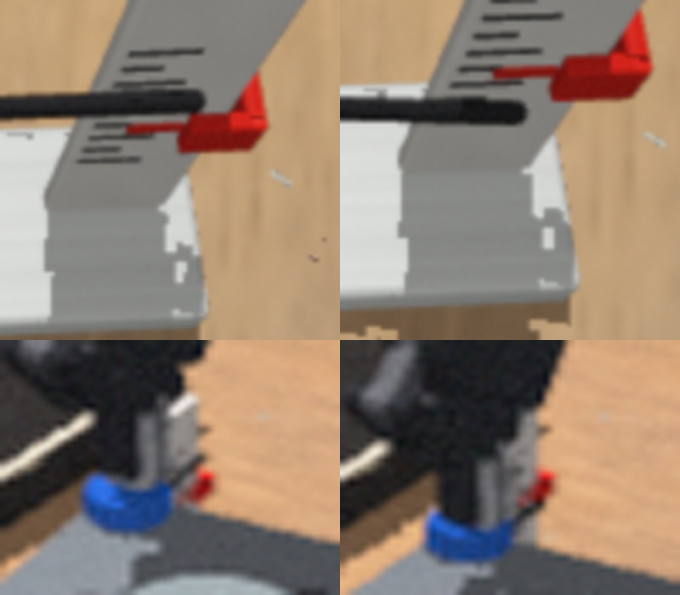

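Tip at (423.5,183), about 23–25 mm down. I add 1 mm at the TCP and hold.

```bash
python3 -m handwheel '[{"hand":-1,"dx":0,"dy":0,"dz":1,"rx":0,"ry":0,"rz":0},{"hand":-1,"dx":0,"dy":0,"dz":0,"rx":0,"ry":0,"rz":0},{"hand":-1,"dx":0,"dy":0,"dz":0,"rx":0,"ry":0,"rz":0}]'
python3 m.py p3; python3 z.py 0 0
```

```text
time: 13.65
position: [0.6418, 0.0533, 0.0733]
orientation: [3.14, 0.007, 1.699]
wrist_force: [0.1, -3.1, 7.9]
finger_gap: 0.0002
wrist 0.075 [442.9 159.3]
wrist 0.055 [429.8 179.7]
wrist 0.049 [426.4 185.1]
scene 0.075 [314.9 199.8]
scene 0.055 [314.9 206.5]
scene 0.049 [314.9 208.4]
[0.64174953 0.05335328 0.07333442] [ 0.59188054 -3.11931556  8.52193455]
[ 0.65146683 -0.0030515   0.075     ]
16 [431.  176.1]
18 [429.4 178. ]
20 [427.9 179.9]
22 [426.3 181.7]
24 [424.7 183.5]
26 [423.2 185.2]
28 [421.6 186.9]
```

View pics/v_p3.png

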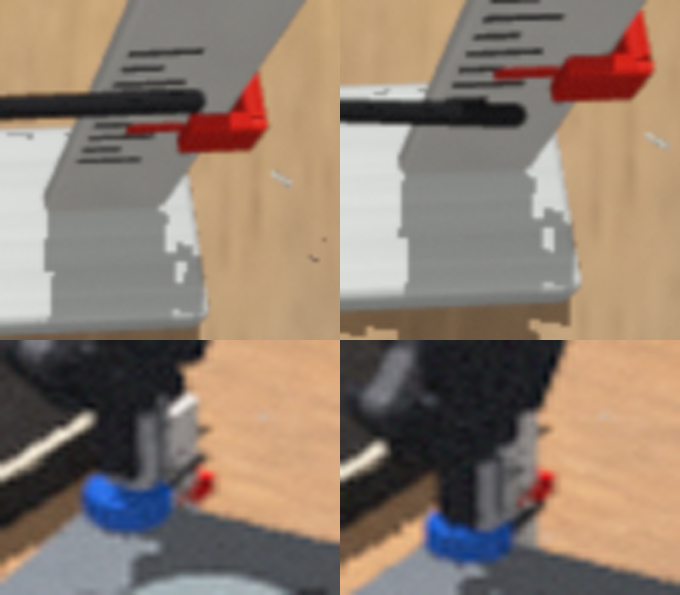

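Tip at (423.5,183.7), about 25 mm down. I hold a little longer and then release.

```bash
python3 -m handwheel '[{"hand":-1,"dx":0,"dy":0,"dz":0.3,"rx":0,"ry":0,"rz":0},{"hand":-1,"dx":0,"dy":0,"dz":0,"rx":0,"ry":0,"rz":0},{"hand":-1,"dx":0,"dy":0,"dz":0,"rx":0,"ry":0,"rz":0},{"hand":-1,"dx":0,"dy":0,"dz":-8,"rx":0,"ry":0,"rz":0},{"hand":-1,"dx":0,"dy":0,"dz":-14,"rx":0,"ry":0,"rz":0},{"hand":-1,"dx":0,"dy":0,"dz":-30,"rx":0,"ry":0,"rz":0},{"hand":-1,"dx":0,"dy":0,"dz":-40,"rx":0,"ry":0,"rz":0},{"hand":-1,"dx":0,"dy":0,"dz":-40,"rx":0,"ry":0,"rz":0}]'
python3 -m handwheel '[{"hand":-1,"dx":-40,"dy":0,"dz":0,"rx":0,"ry":0,"rz":0},{"hand":-1,"dx":-40,"dy":0,"dz":0,"rx":0,"ry":0,"rz":0},{"hand":-1,"dx":-40,"dy":0,"dz":0,"rx":0,"ry":0,"rz":0},{"hand":-1,"dx":-40,"dy":0,"dz":0,"rx":0,"ry":0,"rz":0},{"hand":-1,"dx":-40,"dy":0,"dz":0,"rx":0,"ry":0,"rz":0},{"hand":-1,"dx":0,"dy":0,"dz":0,"rx":0,"ry":0,"rz":0},{"hand":-1,"dx":0,"dy":0,"dz":0,"rx":0,"ry":0,"rz":0}]'
python3 - <<'E'
from h import *
c=imaging.camera("scene"); cv2.imwrite("pics/scene9.png",c["pixels"])
a=[cv2.cvtColor(cv2.imread(f"pics/scene{k}.png"),6) for k in (0,9)]
u=lambda g:cv2.resize(g,None,fx=8,fy=8,interpolation=cv2.INTER_CUBIC)
for nm,(y0,y1,x0,x1) in dict(bpointer=(262,272,345,354),foot=(280,308,325,345),redB=(268,285,335,346),bluepad=(200,215,295,312),bluepost=(190,210,305,320),loupe=(258,282,368,390),base=(250,280,262,275),eraser=(225,240,353,365)).items():
    r=cv2.matchTemplate(u(a[1][y0-5:y1+5,x0-5:x1+5]),u(a[0][y0:y1,x0:x1]),5); _,v,_,p=cv2.minMaxLoc(r); print(nm,round(v,3),p[0]/8-5,p[1]/8-5)
E
```

```text
time: 14.6
position: [0.6394, 0.0552, 0.2039]
orientation: [-3.138, 0.005, 1.699]
wrist_force: [1.1, -0.5, -0.5]
finger_gap: -0.0002
time: 15.3
position: [0.6656, -0.1441, 0.204]
orientation: [-3.139, 0.004, 1.697]
wrist_force: [-1.1, -0.1, -0.3]
finger_gap: 0.0005
bpointer 0.996 0.0 0.0
foot 0.999 0.0 0.0
redB 0.995 0.0 0.0
bluepad 0.995 0.0 0.0
bluepost 0.998 0.0 0.0
loupe 0.999 0.0 0.0
base 0.999 0.0 0.0
eraser 0.998 0.0 0.0
```

Everything is back at rest and nothing has shifted, so I hand in.

```bash
python3 -c "
from bench import arm
print(arm.job_done())"
```

```text
the job is handed in; nothing more can be done
None
```

I pressed the brass pad to its marker, held it and let it spring fully back, then did the same with the blue pad. I handed the job in at about 15 s of robot time.

| Corner | Marker read off the scale (below rest) | Pointer at the hold | Hold time |
|---|---|---|---|
| Brass | about 16 mm | about 15 mm down (scene camera) | about 0.6 s at the final depth, 1.1 s inside the marker band |
| Blue | about 26 mm (readings 26–27.5, stated maximum 26) | about 25 mm down (wrist camera) | about 0.7 s at the final depth, about 1 s inside the band |

- **After release:** comparing scene images from before and after showed 0.0 px change. That covered the brass pointer, its foot and marker, the blue pad and post, the base, the loupe and the eraser. The thread, tape, clip and label pad were not compared.
- **Contact:** the pressing forces stayed below about 10 N. The arm ended clear of everything.
- **Uncertain readings:** the methods for reading pointer height disagreed by 1–3 mm. For blue, the last two wrist readings were 24.2 and 25.6 mm, and the tool-height model gave a little more. For brass, working from tool height and the stated 93 mm pad height gave about 20 mm. I trusted the image there (about 15 mm), and the light pressing force fits it. All of these lie within the markers' ±5 mm.

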